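# Start up the wood-burning station

## Task

Start up the wood-burning station with the keys on its white control unit: press the round key and let it come back up, then the square key, then press the long bar key, keep it down for at least one second and let it come back up. Press gently, well down but with no more than 20 N, one key at a time, do not press the cross-shaped stop key, and leave everything else on the table where it is.

Things in the scene. Friction and masses are not known exactly. Their poses are not given: they have to be found in the camera images.
- console: white control unit fixed to the table, 210 x 270 mm (its x by its y), deck 45 mm high; origin at table level under the centre of its 2 x 2 bay of keys; a low hood with a dark display, 75 mm high, along its +y edge (y 103 to 169 mm). The four black key blocks stand in the bay in any arrangement, centres 87 mm apart along its x and y. All keys are the same white, told apart by shape
- round_block: fixed black block 84 x 84 x 16 mm carrying the round key; origin at the centre of its underside on the deck (45 mm above the table), axes parallel to the console's. It and its key may bear 20 N at most
- round_key_top (a point): centre of the top face of the round key (white, flat round disc, 60 mm across; moves with the key; 77 mm above the table when the key is up, 16 mm above its block)
- round_key (a joint): how far the round key is pressed straight down, m: 0 up, 0.010 at its stop; springs back; about 1 N to start, 3.5 N at 5 mm and 6 N at the stop; it counts as pressed beyond 0.005 and as up below 0.002
- square_block: fixed black block 84 x 84 x 16 mm carrying the square key; origin at the centre of its underside on the deck (45 mm above the table), axes parallel to the console's. It and its key may bear 20 N at most
- square_key_top (a point): centre of the top face of the square key (white, square, 55 x 55 mm; moves with the key; 77 mm above the table when the key is up, 16 mm above its block)
- square_key (a joint): how far the square key is pressed straight down, m: 0 up, 0.010 at its stop; springs back; about 1 N to start, 3.5 N at 5 mm and 6 N at the stop; it counts as pressed beyond 0.005 and as up below 0.002
- bar_block: fixed black block 84 x 84 x 16 mm carrying the bar key; origin at the centre of its underside on the deck (45 mm above the table), axes parallel to the console's. It and its key may bear 20 N at most
- bar_key_top (a point): centre of the top face of the bar key (white, single long narrow bar, 68 x 24 mm (long side along its block's y); moves with the key; 77 mm above the table when the key is up, 16 mm above its block)
- bar_key (a joint): how far the bar key is pressed straight down, m: 0 up, 0.010 at its stop; springs back; about 1 N to start, 3.5 N at 5 mm and 6 N at the stop; it counts as pressed beyond 0.005 and as up below 0.002
- cross_block: fixed black block 84 x 84 x 16 mm carrying the cross key; origin at the centre of its underside on the deck (45 mm above the table), axes parallel to the console's. It and its key may bear 20 N at most
- cross_key_top (a point): centre of the top face of the cross key (white, plus-shaped cross, 64 mm across, arms 20 mm wide: the stop key; moves with the key; 77 mm above the table when the key is up, 16 mm above its block)
- cross_key (a joint): how far the cross key is pressed straight down, m: 0 up, 0.010 at its stop; springs back; about 1 N to start, 3.5 N at 5 mm and 6 N at the stop; it counts as pressed beyond 0.005 and as up below 0.002
- pen_rest: wood-burning pen with a red handle lying on a small steel rest, one loose piece about 175 x 50 mm, 66 mm high; not part of the job, to be left where it is; origin at its underside, about its centre
- cloud_blank: cloud-shaped plywood blank, about 160 x 90 x 28 mm, loose; not part of the job, to be left where it is; origin at its underside, about its centre
- disc_blank: round plywood blank, 110 mm across, 25 mm thick, loose; not part of the job, to be left where it is; origin at its underside, about its centre
- fish_blank: fish-shaped plywood blank, about 135 x 72 x 25 mm, loose; not part of the job, to be left where it is; origin at its underside, about its centre
- phone: black phone, 150 x 72 x 9 mm, loose; not part of the job, to be left where it is; origin at its underside, about its centre
- sanding_block: cork sanding block, 110 x 65 x 34 mm, loose; not part of the job, to be left where it is; origin at its underside, about its centre
- mug: white mug, 80 mm across, 90 mm high, loose; not part of the job, to be left where it is; origin at its underside, about its centre

How it is judged:
By the outcome, as a careful person would: the job done as asked, in the order asked, and still so for the second after the job is handed in, with the robot touching nothing.
It also fails if it takes over 45 s, if anything falls off the work surface, if the arm or the gripper's body presses on something with over 40 N, if the wrist force passes 120 N, or if a joint passes its speed limit or range.

## Robot

A 6-joint arm with a two-finger parallel gripper is mounted at the origin on the work surface. World frame = base frame: x ahead of the robot, y to its left, z up, the work surface at z = 0. Lengths are in m, angles in rad, forces in N, time in s.
With the tool pointing down it reaches from about 0.35 to 0.85 m from the base axis. Payload 8.1 kg.
Tool frame: the origin (TCP) lies at the very end of the fingers, on their centre line; the grasp point (between the pads) lies 19 mm behind it; z points along the fingers, y is the line along which they close (so a half turn about z gives the same grasp; the last joint's range is limited). The gripper opens to 93 mm and grips with 3 to 60 N. Pads are 15 mm wide; open, the fingers measure 128 mm over their backs; the gripper's body (75 mm by 188 mm) begins 65 mm behind the grasp point.
Start: joints at [1.157, 0.13, 1.488, -0, 1.523, -0.085], TCP at [0.194, 0.568, 0.219] pointing down, gripper open.
Joint ranges: [-2.96, 2.96], [-0.89, 2.26], [0.02, 2.5], [-1.34, 4.48], [0, 2.73], [-2.66, 2.66]. Speed limits (rad/s): [2.39, 2.39, 2.79, 3.14, 3.14, 3.14].

## Interface

Orientations are given as a rotation vector (axis times angle).
In Python, from plant import robot, imaging gives the robot as it stands.
- The arm moves only by the tool jog_arm, never from a script. Its argument "rows" is a list of rows, each a list of 2 entries, a list of its own where there are three numbers: the shift along the tool's x, y, z each as a share of 0.2 m, from -1 to 1, then the turn, a rotation vector about the tool's x, y, z each as a share of pi/2 rad, from -1 to 1. A call has 1 to 5 rows; each row is the pose to reach, as a shift and turn from the pose commanded when the call began, along the tool's axes at that moment; what a row does not reach only later rows make up. A row lasts 1/10 s, in which the tool goes at most 50 mm and 8.59 degrees, less where a joint would pass 70% of its speed; a pose out of reach is approached as far as the arm can. A call with a number of a shift or a turn outside -1 to 1 is refused whole. A call with a gripper value outside its range is refused whole. "hand" is the closure, from -1 (fully open) to 1 (shut), set as the call begins (left out, the last holds). The fingers move at their own pace and stop on an object; "squeeze" is the grip in N (left out, the last holds). Time passes only in rows, so rows that repeat a pose let the fingers close. It gives the time, the measured TCP pose, the force, the opening and the grip force at its end, in the units of the state.
- robot.read_state(): the state, without advancing time (a new reading comes with each control period).
- imaging.read_camera(name): name is "scene" or "top"; returns a dict with "frame" (384x512x3 uint8, red, green, blue), "vertical_fov" (degrees; the focal length in pixels is half the picture's height over the tangent of half this angle, whatever the lens; pixels are square), "cx", "cy" (the principal point, pixels), "k1" (the pictures are not rectified: a ray, as slopes to the right and down, at radius r is drawn at 1 + k1 r^2 times it, then the intrinsics apply), "R" (3x3) and "t" (3): a world point X has camera coordinates R X + t. Camera axes: x right, y down, z forward; pixel columns grow to the right and rows downward; lengths in m; the calibration is good to about 2 mm. A picture is of the moment at which its call begins. There is no depth.
- robot.close_job(): hands the job in; it is judged then, once.
The state is a dict: "t": time; "q": joint angles; "dq": joint speeds; "joint_torque": joint torques, N m; "tool_pos": TCP position; "orientation": TCP orientation; "force": force on the tool from outside, world axes, zero at the start; "wrist_torque": the same for the moment, N m; "opening": finger opening in m; "gripper_force": force on a finger pad.
Only numpy, scipy, OpenCV 4.12 (cv2) and the standard library are available. Lean on these libraries where they do the work, as an engineer would, in place of code of your own. Each camera call takes 0.05 s, during which the arm holds its last target. There are 200 camera calls.

## Working session

There is one attempt and no reset: what is moved stays moved. The work goes in short steps, Python scripts to look and compute and a tool call to move; the robot and the scene stay as the last step left them, time stands still between calls to the robot, and variables do not carry over. Pictures are saved under pics/ and viewed, at most 10 in all, crops included, and the job is handed in when it is done.

Besides the shell and the picture viewer there is one more tool, called after ">>>" by a JSON object that holds its "name" and its "arguments", one argument or row to a line. jog_arm: Moves the arm, as the interface text tells. Its arguments: {"type":"object","properties":{"rows":{"type":"array"},"hand":{"type":"number"},"squeeze":{"type":"number"}},"required":["rows"]}

```bash
mkdir -p pics; python3 - <<'E'
from plant import robot, imaging
import cv2,pickle
for n in("scene","top"):
    c=imaging.read_camera(n);pickle.dump(c,open(n+".pkl","wb"))
    cv2.imwrite(f"pics/{n}0.png",c["frame"][:,:,::-1]);print(n,c["vertical_fov"],c["cx"],c["cy"],c["k1"],c["R"],c["t"])
print(robot.read_state())
E
```

```text
scene 57.58729412411937 256.53738237730033 190.20375660635443 -0.07102624007913416 [[-0.86483145  0.5019594   0.01016472]
 [ 0.43454521  0.75851656 -0.48561619]
 [-0.25146972 -0.41555913 -0.87411303]] [ 0.51464951 -0.18648153  1.26699035]
top 45.08452276735593 260.3259622043464 189.75188899171474 -0.1849168598151088 [[ 0.01801848 -0.9995222   0.02511391]
 [-0.98715591 -0.02177221 -0.15826935]
 [ 0.15874051 -0.02193958 -0.98707654]] [-0.0820895   0.58404189  1.3213117 ]
{'t': 0.1, 'q': array([ 1.15661263e+00,  1.31094799e-01,  1.48916783e+00,  2.82137369e-06,
        1.52301973e+00, -8.54042515e-02]), 'dq': array([-5.83847681e-04, -2.49795469e-03, -3.87237116e-05,  1.63840535e-04,
        5.27650951e-04,  1.36661532e-03]), 'joint_torque': array([ 9.25627319e-04, -5.61339605e+01, -4.93094516e+01,  7.70291314e-02,
        2.90000334e-02, -9.94115817e-05]), 'tool_pos': array([0.19350249, 0.56738991, 0.21768829]), 'orientation': array([-5.14053858e-01, -3.09882316e+00,  2.57036501e-03]), 'force': array([ 0.2832459 ,  0.38697658, -0.1093704 ]), 'wrist_torque': array([-0.03943365,  0.0249218 ,  0.0184665 ]), 'gripper_force': 0.0, 'opening': 0.09285225005307775}
```

View pics/top0.png

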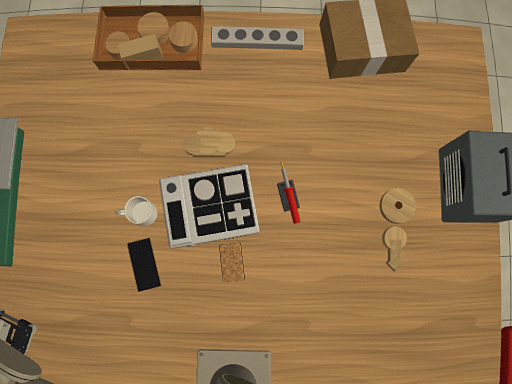

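View pics/scene0.png

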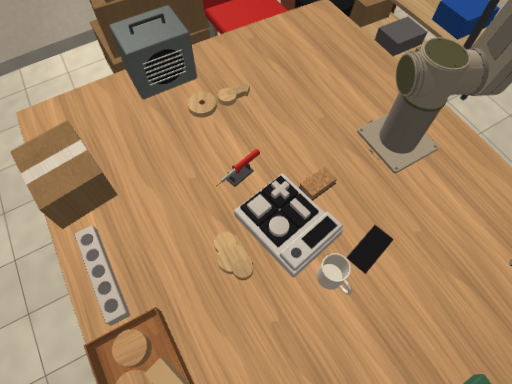

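Top view: round key at about (204,189), square (234,184), bar (208,218), cross (239,213). The hood is on the left (+y) and the pen is at (290,195). The scene view agrees, with the round key at (279,226), square (260,206), bar (300,208) and cross (281,188).

```bash
cat >h.py <<'E'
import numpy as np,cv2,pickle
def ray(c,uv):
    f=192/np.tan(np.radians(c["vertical_fov"]/2))
    d=(np.array(uv,float)-[c["cx"],c["cy"]])/f
    rd=np.linalg.norm(d);r=rd
    for _ in range(30): r=rd/(1+c["k1"]*r*r)
    s=d*(r/rd)
    R=np.array(c["R"]);return -R.T@c["t"],R.T@np.array([*s,1])
def at(c,uv,z):
    o,v=ray(c,uv);return o+v*(z-o[2])/v[2]
E
python3 - <<'E'
from h import *
P={"scene":dict(round=(279,226),square=(260,206),bar=(300,208),cross=(281,188)),"top":dict(round=(204,189),square=(234,184),bar=(208,218),cross=(239,213))}
for n in P:
    c=pickle.load(open(n+".pkl","rb"));f=c["frame"];g=cv2.cvtColor(f,cv2.COLOR_RGB2GRAY)
    m=(g>125).astype(np.uint8)
    k,L,S,C=cv2.connectedComponentsWithStats(m,connectivity=4)
    for a,(u,v) in P[n].items():
        l=L[v,u]; print(n,a,S[l],C[l],at(c,C[l],.077).round(4))
        pts=np.argwhere(L==l)[:,::-1]; w=np.array([at(c,p,.077)[:2] for p in pts[:4000]])
        if a=="bar": 
            e=np.linalg.eigh(np.cov(w.T)); print("long axis deg",np.degrees(np.arctan2(*e[1][::-1,1])),np.ptp((w-w.mean(0))@e[1],axis=0))
E
```

```text
scene round [269 216  20  19 295] [278.62711864 224.99322034] [0.5782 0.0972 0.077 ]
scene square [247 195  24  21 282] [258.5070922 204.9893617] [0.5961 0.0119 0.077 ]
scene bar [290 199  20  18 152] [299.77631579 207.31578947] [0.4931 0.0801 0.077 ]
long axis deg 100.30970722152327 [0.0209569  0.06605346]
scene cross [     0      0    512    384 145990] [261.22635797 214.98597849] [0.6058 0.0444 0.077 ]
top round [194 180  20  20 319] [203.76489028 189.31661442] [0.5785 0.094  0.077 ]
top square [224 174  20  21 334] [233.37125749 184.00299401] [0.596  0.0087 0.077 ]
top bar [197 213  24  12 185] [208.66486486 218.61081081] [0.4938 0.0769 0.077 ]
long axis deg 102.01075688930068 [0.02286443 0.06613259]
top cross [228 203  22  22 237] [238.5021097  213.23628692] [ 0.5112 -0.0083  0.077 ]
```

```bash
cat >>h.py <<'E'
from scipy.spatial.transform import Rotation as Ro
T=dict(round=(.578,.0955),square=(.596,.0105),bar=(.4935,.0785))
def go(name,z):
    from plant import robot
    s=robot.read_state();R=Ro.from_rotvec(s["orientation"])
    a=np.radians(101.5);y=np.array([np.cos(a),np.sin(a),0]);zz=np.array([0,0,-1.]);x=np.cross(y,zz)
    W=Ro.from_matrix(np.c_[x,y,zz])
    print(round(s["t"],2),s["tool_pos"].round(4),s["force"].round(2),"shift",(R.inv().apply(np.array([*T[name],z])-s["tool_pos"])/.2).round(4),"turn",((R.inv()*W).as_rotvec()/(np.pi/2)).round(4))
E
python3 -c "
from h import go
go('round',.2)"
```

```text
0.1 [0.1935 0.5674 0.2177] [ 0.28  0.39 -0.11] shift [-2.5814 -1.6122  0.0908] turn [-0.001  -0.0004 -0.3371]
```

>>> {"name": "jog_arm", "arguments": {
  "rows": [
    [[-0.95,-0.6,0],[0,0,0]],
    [[-0.95,-0.6,0],[0,0,0]],
    [[-0.95,-0.6,0],[0,0,0]],
    [[-0.95,-0.6,0],[0,0,0]],
    [[-0.95,-0.6,0],[0,0,0]]
  ],
  "hand": 1,
  "squeeze": 5
}}

```text
t: 0.6
tool_pos: [0.3365, 0.3899, 0.2182]
orientation: [0.517, 3.098, -0.002]
force: [-0.3, 0.1, 0.3]
opening: 0.0575
gripper_force: 0.0
```

>>> {"name": "jog_arm", "arguments": {
  "rows": [
    [[-0.95,-0.6,0],[0,0,0]],
    [[-0.95,-0.6,0],[0,0,0]],
    [[-0.95,-0.6,0],[0,0,0]],
    [[-0.95,-0.6,0],[0,0,0]],
    [[-0.95,-0.6,0],[0,0,0]]
  ]
}}

```text
t: 1.1
tool_pos: [0.4775, 0.2147, 0.2183]
orientation: [0.518, 3.098, -0.002]
force: [-0.3, -0.0, -0.5]
opening: 0.0177
gripper_force: 0.0
```

>>> {"name": "jog_arm", "arguments": {
  "rows": [
    [[-0.68,-0.41,0],[0,0,-0.337]],
    [[-0.68,-0.41,0],[0,0,-0.337]],
    [[-0.68,-0.41,0],[0,0,-0.337]],
    [[-0.68,-0.41,0],[0,0,-0.337]],
    [[-0.68,-0.41,0],[0,0,-0.337]]
  ]
}}

```text
t: 1.6
tool_pos: [0.5789, 0.094, 0.2177]
orientation: [0.312, -3.125, 0.001]
force: [0.1, 0.6, -0.6]
opening: 0.0007
gripper_force: 0.0
```

```bash
python3 -c "
from h import go
go('round',.09)"
```

```text
1.6 [0.5789 0.094  0.2177] [ 0.13  0.63 -0.61] shift [0.0021 0.0082 0.6384] turn [-0.0002 -0.0009 -0.0009]
```

>>> {"name": "jog_arm", "arguments": {
  "rows": [
    [[0,0.008,0.25],[0,0,0]],
    [[0,0.008,0.45],[0,0,0]],
    [[0,0.008,0.6],[0,0,0]],
    [[0,0.008,0.64],[0,0,0]],
    [[0,0.008,0.64],[0,0,0]]
  ]
}}

```text
t: 2.1
tool_pos: [0.5762, 0.0988, 0.0894]
orientation: [0.313, -3.123, -0.0]
force: [0.4, -0.2, 1.8]
opening: 0.0005
gripper_force: 0.0
```

```bash
python3 - <<'E'
from h import *
go('round',.069)
from plant import imaging
for n in("top","scene"):
    c=imaging.read_camera(n);f=c["frame"][:,:,::-1]
    f=f[150:270,140:300] if n=="top" else f[140:290,190:390]
    cv2.imwrite(f"pics/{n}1.png",cv2.resize(f,None,fx=4 if n=="top" else 3,fy=4 if n=="top" else 3))
E
```

```text
2.1 [0.5762 0.0988 0.0894] [ 0.36 -0.23  1.76] shift [-0.006  -0.018   0.1017] turn [ 0.0004 -0.002  -0.0004]
```

View pics/scene1.png

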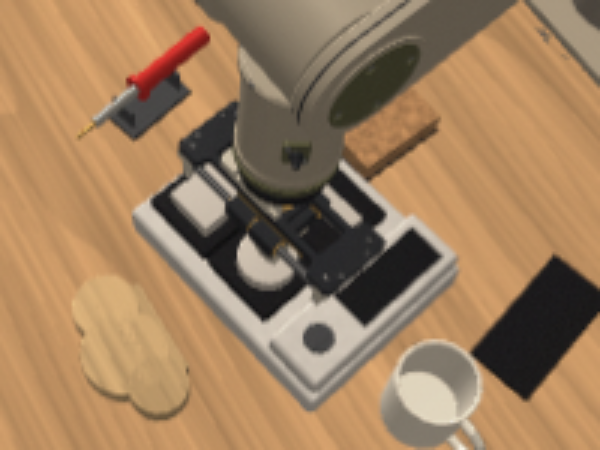

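The crop shows the closed fingers over the round key at about (270,250), clear of the other keys and the hood.

>>> {"name": "jog_arm", "arguments": {
  "rows": [
    [[0,-0.01,0.05],[0,0,0]],
    [[0,-0.01,0.07],[0,0,0]],
    [[0,-0.01,0.085],[0,0,0]],
    [[0,-0.01,0.09],[0,0,0]],
    [[0,-0.01,0.09],[0,0,0]]
  ]
}}

```text
t: 2.7
tool_pos: [0.5787, 0.096, 0.0731]
orientation: [-0.314, 3.125, -0.0]
force: [0.3, -0.1, 4.1]
opening: 0.0005
gripper_force: 1.4
```

>>> {"name": "jog_arm", "arguments": {
  "rows": [
    [[0,0,0.01],[0,0,0]],
    [[0,0,0.02],[0,0,0]],
    [[0,0,0.02],[0,0,0]],
    [[0,0,0.02],[0,0,0]]
  ]
}}

```text
t: 3.1
tool_pos: [0.5787, 0.096, 0.0691]
orientation: [-0.314, 3.125, -0.0]
force: [1.2, -1.4, 5.4]
opening: 0.0007
gripper_force: 2.4
```

Pressed about 8 mm at 5.4 N, as the spring predicts. I'll lift off now.

>>> {"name": "jog_arm", "arguments": {
  "rows": [
    [[0,0,-0.04],[0,0,0]],
    [[0,0,-0.12],[0,0,0]],
    [[0,0,-0.2],[0,0,0]],
    [[0,0,-0.2],[0,0,0]],
    [[0,0,-0.2],[0,0,0]]
  ]
}}

```text
t: 3.6
tool_pos: [0.5786, 0.0962, 0.1096]
orientation: [-0.314, 3.124, 0.0]
force: [-1.0, 0.8, -0.9]
opening: 0.0007
gripper_force: 0.0
```

```bash
python3 -c "
from h import go
go('square',.085)"
```

```text
3.6 [0.5786 0.0962 0.1096] [-1.04  0.79 -0.94] shift [ 0.0005 -0.4372  0.1228] turn [-0.0001  0.0009 -0.0001]
```

>>> {"name": "jog_arm", "arguments": {
  "rows": [
    [[0,-0.2,0],[0,0,0]],
    [[0,-0.35,0],[0,0,0]],
    [[0,-0.437,0],[0,0,0]],
    [[0,-0.437,0],[0,0,0]],
    [[0,-0.437,0],[0,0,0]]
  ]
}}

```text
t: 4.1
tool_pos: [0.5952, 0.0108, 0.1081]
orientation: [0.313, -3.125, -0.001]
force: [0.3, 0.5, 0.3]
opening: 0.0007
gripper_force: 0.0
```

>>> {"name": "jog_arm", "arguments": {
  "rows": [
    [[0,0,0.08],[0,0,0]],
    [[0,0,0.14],[0,0,0]],
    [[0,0,0.18],[0,0,0]],
    [[0,0,0.18],[0,0,0]],
    [[0,0,0.18],[0,0,0]]
  ]
}}

```text
t: 4.6
tool_pos: [0.5951, 0.011, 0.0724]
orientation: [0.315, -3.124, -0.001]
force: [-1.7, 0.4, 3.7]
opening: 0.0006
gripper_force: 1.6
```

>>> {"name": "jog_arm", "arguments": {
  "rows": [
    [[0,0,0.01],[0,0,0]],
    [[0,0,0.018],[0,0,0]],
    [[0,0,0.018],[0,0,0]],
    [[0,0,0.018],[0,0,0]]
  ]
}}

```text
t: 5.0
tool_pos: [0.5959, 0.0106, 0.0694]
orientation: [-0.314, 3.125, 0.0]
force: [-2.4, 2.5, 4.9]
opening: 0.0002
gripper_force: 2.3
```

>>> {"name": "jog_arm", "arguments": {
  "rows": [
    [[0,0,-0.04],[0,0,0]],
    [[0,0,-0.12],[0,0,0]],
    [[0,0,-0.2],[0,0,0]],
    [[0,0,-0.2],[0,0,0]],
    [[0,0,-0.2],[0,0,0]]
  ]
}}

```text
t: 5.5
tool_pos: [0.5963, 0.0102, 0.1102]
orientation: [-0.314, 3.124, -0.001]
force: [-0.1, -0.3, -0.3]
opening: 0.0008
gripper_force: 0.0
```

```bash
python3 -c "
from h import go
go('bar',.085)"
```

```text
5.5 [0.5963 0.0102 0.1102] [-0.08 -0.31 -0.29] shift [0.4361 0.4369 0.1247] turn [-0.0004  0.0012 -0.0002]
```

>>> {"name": "jog_arm", "arguments": {
  "rows": [
    [[0.15,0.15,0],[0,0,0]],
    [[0.3,0.3,0],[0,0,0]],
    [[0.4,0.4,0],[0,0,0]],
    [[0.436,0.437,0],[0,0,0]],
    [[0.436,0.437,0],[0,0,0]]
  ]
}}

```text
t: 6.0
tool_pos: [0.4919, 0.0792, 0.1087]
orientation: [0.317, -3.125, 0.0]
force: [0.5, -0.9, 0.6]
opening: 0.0005
gripper_force: 0.0
```

>>> {"name": "jog_arm", "arguments": {
  "rows": [
    [[0,0,0],[0,0,0]],
    [[0,0,0.05],[0,0,0]],
    [[0,0,0.1],[0,0,0]],
    [[0,0,0.1],[0,0,0]],
    [[0,0,0.1],[0,0,0]]
  ]
}}

```text
t: 6.5
tool_pos: [0.4923, 0.0784, 0.088]
orientation: [0.313, -3.124, -0.0]
force: [0.0, 0.3, 0.1]
opening: 0.0003
gripper_force: 0.0
```

```bash
python3 -c "
from h import go
go('bar',.069)"
```

```text
6.5 [0.4923 0.0784 0.088 ] [0.03 0.3  0.15] shift [-0.0062 -0.0007  0.0952] turn [ 0.0002 -0.0012 -0.0004]
```

>>> {"name": "jog_arm", "arguments": {
  "rows": [
    [[-0.005,0,0.04],[0,0,0]],
    [[-0.005,0,0.07],[0,0,0]],
    [[-0.005,0,0.09],[0,0,0]],
    [[-0.005,0,0.097],[0,0,0]],
    [[-0.005,0,0.097],[0,0,0]]
  ]
}}

```text
t: 7.0
tool_pos: [0.4941, 0.0789, 0.07]
orientation: [-0.314, 3.125, -0.0]
force: [1.2, -1.2, 4.4]
opening: 0.0006
gripper_force: 2.2
```

>>> {"name": "jog_arm", "arguments": {
  "rows": [
    [[0,0,0],[0,0,0]],
    [[0,0,0],[0,0,0]],
    [[0,0,0],[0,0,0]],
    [[0,0,0],[0,0,0]],
    [[0,0,0],[0,0,0]]
  ]
}}

```text
t: 7.5
tool_pos: [0.4941, 0.0789, 0.0699]
orientation: [-0.314, 3.125, -0.0]
force: [2.2, -1.3, 4.1]
opening: 0.0002
gripper_force: 2.2
```

>>> {"name": "jog_arm", "arguments": {
  "rows": [
    [[0,0,0],[0,0,0]],
    [[0,0,0],[0,0,0]],
    [[0,0,0],[0,0,0]],
    [[0,0,0],[0,0,0]],
    [[0,0,0],[0,0,0]]
  ]
}}

```text
t: 8.0
tool_pos: [0.4938, 0.0789, 0.0697]
orientation: [-0.314, 3.126, 0.0]
force: [2.9, -0.1, 4.4]
opening: 0.001
gripper_force: 2.2
```

>>> {"name": "jog_arm", "arguments": {
  "rows": [
    [[0,0,0],[0,0,0]],
    [[0,0,0],[0,0,0]],
    [[0,0,0],[0,0,0]],
    [[0,0,0],[0,0,0]],
    [[0,0,0],[0,0,0]]
  ]
}}

```text
t: 8.5
tool_pos: [0.4938, 0.079, 0.0697]
orientation: [-0.315, 3.126, 0.0]
force: [3.6, -0.8, 4.8]
opening: 0.0004
gripper_force: 2.3
```

Held for 1.5 s at about 7 mm. I'll lift clear.

>>> {"name": "jog_arm", "arguments": {
  "rows": [
    [[0,0,-0.04],[0,0,0]],
    [[0,0,-0.2],[0,0,0]],
    [[0,0,-0.4],[0,0,0]],
    [[0,0,-0.6],[0,0,0]],
    [[0,0,-0.7],[0,0,0]]
  ]
}}

```text
t: 9.0
tool_pos: [0.4936, 0.0791, 0.2128]
orientation: [-0.315, 3.125, 0.0]
force: [0.5, -0.3, -0.2]
opening: 0.0003
gripper_force: 0.0
```

>>> {"name": "jog_arm", "arguments": {
  "rows": [
    [[0,0,0],[0,0,0]],
    [[0,0,0],[0,0,0]],
    [[0,0,0],[0,0,0]]
  ]
}}

```text
t: 9.3
tool_pos: [0.4921, 0.0789, 0.2073]
orientation: [0.314, -3.122, -0.0]
force: [-0.1, -0.3, -0.8]
opening: 0.0003
gripper_force: 0.0
```

```bash
python3 - <<'E'
from plant import imaging
import cv2
c=imaging.read_camera("scene");cv2.imwrite("pics/scene2.png",c["frame"][:,:,::-1])
E
```

```text
(no output)
```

View pics/scene2.png

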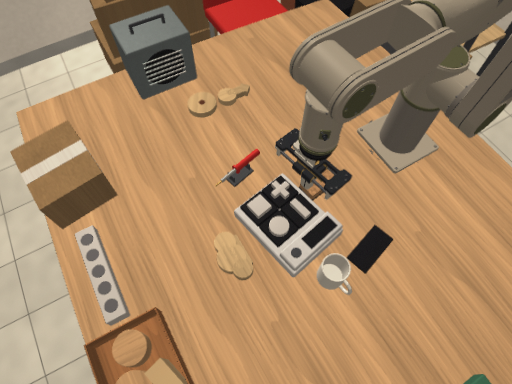

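The arm is clear at around (315,165). The keys, pen (240,165), mug (335,270) and other visible items are where they were; the sanding block is hidden behind the gripper.

```bash
python3 -c "
from plant import robot
print(robot.close_job())"
```

```text
the job is handed in; nothing more can be done
None
```

I pressed and released the round, square and bar keys in that order, holding the bar down for about 1.5 s; each went down 7–8 mm with vertical readings of at most 5.4 N, the cross key was not pressed, and the job was handed in at about 9.4 s.

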